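Unload a plaster block from the hinged mould case

TASK

Open the hinged mould case: swing its lid up and back past vertical so that it stays open by itself. Then lift the plaster block out of it and set it flat and gently on the ware board, long side along the long rail, pushed snugly against both rails where they meet in the corner. Leave the lid standing open and do not disturb the cup, the vase or the wooden rib tool.

Things in the scene. Friction and masses are not known exactly. Their poses are not given: they have to be found in the camera images.
- stand: Fixed mould stand, grey base plate 200 x 140 mm with a plaster bed that slopes 0.4 rad (low in front). Origin at the centre of its underside; x horizontal from the low front to the high hinged back, y along the hinge, z up. The bed is 140 mm down the slope by 130 mm wide, its top edge is at the hinge; in it is a recess 14 mm deep, 103 x 73 mm, whose centre lies 72 mm down the slope from the hinge. The front edge of the base plate is 100 mm in front of the origin, 12 mm high.
- hinge (a point): Middle of the hinge line, on the top back edge of the bed, 80 mm behind the stand's origin and 115 mm above the table. The hinge axis is parallel to the stand's y axis.
- lid (a joint): Lid angle in rad: 0 shut (parallel to the sloping bed), growing as it opens upward and back; the lid stands vertical at 1.97 and meets its stop at 2.2. A plain hinge, no spring: the 0.4 kg lid (aluminium, 140 x 130 mm, a shell 35 mm deep that covers the block) falls shut from below its balance point at about 1.7 and falls gently on to the stop from beyond it.
- lid_bar (a point): Middle of the lid's handle: a round steel bar 12 mm thick, 90 mm long between its two stems, parallel to the hinge, 45 mm clear of the lid's front edge (bar centre to edge). It is 186 mm from the hinge line. The bar can be pinched from above, one finger in the gap between bar and lid, and turns freely between the fingers. With the lid shut its centre is about 60 mm above the table.
- block: Loose plaster block, about 0.18 kg (varies): slab 100 x 70 x 16 mm, on its back a centred lengthwise rib 56 long, 24 wide, 24 mm high. Origin: centre of the slab's underside; x along, y across, z out of the rib side. It starts in the recess, tilted like the bed, 1.5 mm play, 2 mm proud; only the rib can be gripped and it comes out square to the bed. It may turn between the fingers: level it before setting down.
- tray: Fixed plywood ware board 240 x 200 mm, 18 mm thick, lying flat. Origin at the centre of its underside, x along its 240 mm side, z up. Two wooden rails 10 mm wide stand 12 mm above the board: the long one along the whole +y edge, the short one along the +x edge; they meet in the +x +y corner. The block fully home has its centre 60 mm in x and 55 mm in y from the origin, its x axis along the board's x (either way round).
- tray_corner (a point): Inner corner where the two rails meet, on the board's upper face (18 mm above the table).
- cup: Terracotta cup, 64 mm wide and 55 mm high, standing on the ware board away from the corner. Origin at the centre of its underside. Bystander.
- vase: Terracotta vase, 60 mm wide and 115 mm high, standing on the table beyond the gap between stand and ware board. Origin at the centre of its underside. Bystander.
- rib: Flat wooden rib tool, 95 x 26 x 6 mm, lying on the table between stand and ware board. Origin at the centre of its underside. Bystander.

How it is judged (in metres and radians):
On the way, in this order (a step that is already met when the one before it is completed fails the run):
1. the lid is past vertical and left standing open (value of joint lid above 2 rad and contact force between the fingers and stand below 0.1 N), for 0.3 s.
2. the block is lifted clear of the mould (distance of block from where it was at the start of the episode above 0.05 m), for 0.1 s.
At the end, for the whole second after the job is handed in: The lid stands open past vertical (over 2.0 rad). The block lies flat (within 0.05 rad), slab down and rib up, on the ware board, at rest, within 2.5 mm of fully home against both rails, its length along the long rail within 0.05 rad (value of joint lid above 2 rad and x of block in the frame of tray between 0.0575 and 0.0625 m and y of block in the frame of tray between 0.0525 and 0.0575 m and z of block in the frame of tray between 0.015 and 0.021 m and angle between the x axis of block and the x axis of tray, either way round below 0.05 rad and angle between block's own z axis and vertical below 0.05 rad and linear speed of block below 0.02 m/s); the robot touches nothing.
It fails at once if the block is dropped on, or rammed into, the ware board or its rails (over 60 N) (contact force between block and tray above 60 N).
It fails at once if the cup, the vase or the rib tool is moved by more than 30 mm (distance of any of cup, vase, rib from where it was at the start of the episode above 0.03 m).
It also fails if it takes over 72 s, if anything falls off the work surface, if the arm or the gripper's body presses on something with over 40 N, if the wrist force passes 120 N, or if a joint passes its speed limit or range.

ROBOT

A 6-joint arm with a two-finger parallel gripper is mounted at the origin on the work surface. World frame = base frame: x ahead of the robot, y to its left, z up, the work surface at z = 0. Lengths are in mm, angles in rad, forces in N, time in s.
With the tool pointing down it reaches from about 400 to 825 mm from the base axis. Payload 7 kg.
Tool frame: the origin (TCP) lies at the very end of the fingers, on their centre line; the grasp point (between the pads) lies 19 mm behind it; z points along the fingers, y is the line along which they close (so a half turn about z gives the same grasp; the last joint's range is limited). The gripper opens to 88 mm and grips with 3 to 60 N. Pads are 19 mm wide; open, the fingers measure 130 mm over their backs; the gripper's body (78 mm by 193 mm) begins 47 mm behind the grasp point.
Start: joints at [1.607, 0.359, 0.012, 0, -1.224, -0.288], TCP at [168.185, 653.689, 226.561] pointing down, gripper open.
Joint ranges: [-3.07, 3.07], [-1.43, 2.12], [-1.02, 1.25], [-3.03, 1.67], [-3.05, -0], [-3.03, 3.03]. Speed limits (rad/s): [2.39, 2.39, 3.01, 3.14, 3.14, 3.14].

INTERFACE

Orientations are given as a unit quaternion [x, y, z, w].
In Python, from plant import bot gives the robot as it stands. Calls block until the motion is done:
- bot.move_ptp(position, orientation): joint-space move of the TCP to a pose.
- bot.line_to(position, velocity=150, ori=None): straight line of the TCP; ori=None keeps the orientation; velocity is the mean speed in mm/s.
- bot.move_joints(angles): joint-space move.
- bot.move_gripper(opening, force=None): finger opening in mm; force is the grip in N (None keeps the last); returns when the fingers have stopped.
- bot.pause(seconds).
- bot.solve_ik(position, orientation): joint angles nearest the present ones, or None.
- bot.read_state(): the state.
- bot.camera(name): name is "scene" or "side" or "wrist"; returns the picture (400x640x3 uint8, red, green, blue); there is no depth.
- bot.get_calibration(name): a dict with "fx", "fy", "cx", "cy" (pixels), "view" (4x4, takes a point from world to camera coordinates); the wrist camera has in their place "T_tool_cam" (4x4, takes a point from camera to tool coordinates, whose origin is the TCP and whose axes are the flange's). Camera axes: x right, y up, looking along -z (the intrinsics and any distortion apply to the point x, -y, -z); pixel columns grow to the right and rows downward; lengths in mm; the calibration is good to about 2 mm. A picture is of the moment at which its call begins: read the wrist's pose just before it. get_calibration takes no time and is no camera call.
A pose or a line that the arm cannot do raises bot.Unreachable and nothing moves.
- bot.close_job(): hands the job in; it is judged then, once.
The state is a dict: "t": time; "joint_pos": joint angles; "qvel": joint speeds; "tau": joint torques, N m; "tcp_pos": TCP position; "eef_rot": TCP orientation; "contact_force": force on the tool from outside, world axes, zero at the start; "moment": the same for the moment, N m; "width": finger opening in mm; "finger_force": force on a finger pad.
Only numpy, scipy, OpenCV 4.12 (cv2) and the standard library are available. Lean on these libraries where they do the work, as an engineer would, in place of code of your own. Each camera call takes 0.05 s, during which the arm holds its last target. There are 200 camera calls.

## Working session

There is one attempt and no reset: what is moved stays moved. The work goes in short steps, each a Python script; the robot and the scene stay as the last script left them, time stands still between calls to the robot, and variables do not carry over. Pictures are saved under pics/ and viewed, at most 13 in all, crops included, and the job is handed in when it is done.

```bash
ls; mkdir -p pics
python3 - <<'E'
from plant import bot
import cv2,numpy as np
np.set_printoptions(precision=3,suppress=True)
for n in ("scene","side"):
    cv2.imwrite(f"pics/{n}0.png",bot.camera(n)[:,:,::-1]); print(n,bot.get_calibration(n))
print(bot.get_calibration("wrist"));print(bot.read_state())
E
```

```text
pics
scene {'fx': 409.4978241323656, 'fy': 409.4978241323656, 'cx': 325.2142994539155, 'cy': 194.1944142660707, 'view': array([[    0.494,     0.869,     0.011,  -286.945],
       [   -0.616,     0.341,     0.71 ,   267.337],
       [    0.613,    -0.358,     0.704, -1187.603],
       [    0.   ,     0.   ,     0.   ,     1.   ]])}
side {'fx': 403.6830469238744, 'fy': 403.6830469238744, 'cx': 314.62236969539634, 'cy': 200.71576653031616, 'view': array([[  -0.928,   -0.372,   -0.018,  543.805],
       [   0.163,   -0.449,    0.879, -172.445],
       [  -0.335,    0.812,    0.477, -685.143],
       [   0.   ,    0.   ,    0.   ,    1.   ]])}
{'fx': 325.835327634175, 'fy': 325.835327634175, 'cx': 314.15368254643533, 'cy': 194.89559855119492, 'T_tool_cam': array([[  -0.   ,    0.965,    0.263,   69.962],
       [   1.   ,    0.   ,    0.001,   -0.389],
       [   0.001,    0.263,   -0.965, -157.379],
       [   0.   ,    0.   ,    0.   ,    1.   ]])}
{'t': 0.1, 'joint_pos': array([ 1.607,  0.359,  0.011, -0.   , -1.224, -0.288]), 'qvel': array([ 0.001, -0.003,  0.   ,  0.002, -0.   ,  0.   ]), 'tau': array([ -0.002, -58.416,  29.375,   7.016,   0.01 ,  -0.   ]), 'tcp_pos': array([168.072, 653.282, 225.737]), 'eef_rot': array([ 0.992, -0.126, -0.   ,  0.001]), 'contact_force': array([-0.531, -0.158, -0.348]), 'moment': array([-0.03 , -0.017, -0.044]), 'finger_force': 0.0, 'width': 87.78322039667358}
```

View pics/scene0.png

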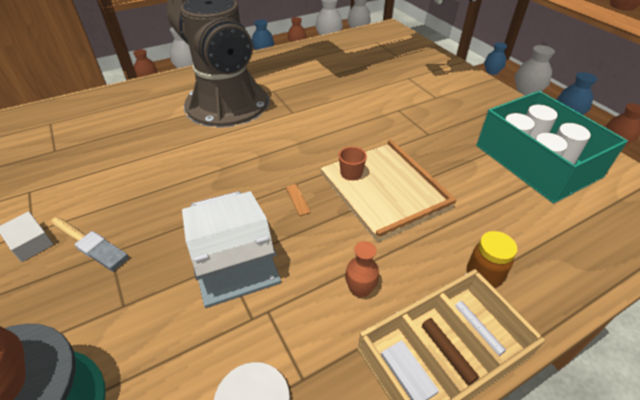

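View pics/side0.png

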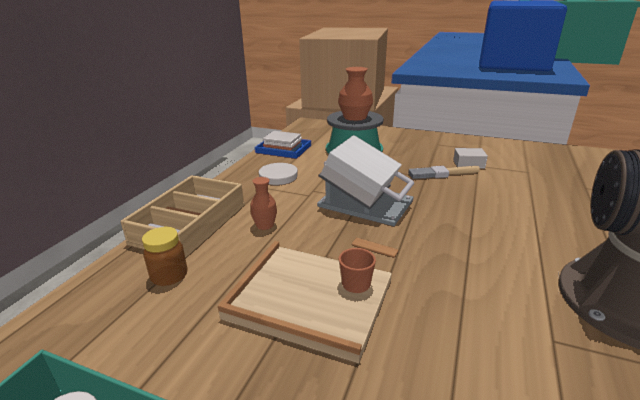

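The scene view shows the stand with its lid handle towards the robot. The stand's back plate corners are at (203,307) and (280,290). The tray corners are at (392,145), (453,202), (378,235) and (322,172), with the rails meeting at (453,202). The vase is at (363,290), the rib at (298,200) and the cup at (352,175). In the side view the lid handle is at (405,185). I'll get rough positions from these, then look from the wrist.

```bash
cat > h.py <<'E'
from plant import bot
import cv2,numpy as np
from scipy.spatial.transform import Rotation as R
np.set_printoptions(precision=3,suppress=True)
def fixed(name):
    c=bot.get_calibration(name); return c,np.linalg.inv(c["view"])
def wristpose(s=None):
    s=s or bot.read_state(); T=np.eye(4); T[:3,:3]=R.from_quat(s["eef_rot"]).as_matrix(); T[:3,3]=s["tcp_pos"]
    c=bot.get_calibration("wrist"); return c,T@c["T_tool_cam"]
def ray(cT,px):
    c,T=cT; d=np.array([(px[0]-c["cx"])/c["fx"],-(px[1]-c["cy"])/c["fy"],-1]); return T[:3,3],T[:3,:3]@d
def onz(cT,px,z):
    o,d=ray(cT,px); return o+d*(z-o[2])/d[2]
def proj(cT,p):
    c,T=cT; q=np.linalg.inv(T)@np.r_[p,1]; return c["cx"]-c["fx"]*q[0]/q[2],c["cy"]+c["fy"]*q[1]/q[2]
def down(yaw): # tool z down, tool x at angle yaw in world
    return (R.from_euler('z',yaw)*R.from_euler('x',np.pi)).as_quat()
E
python3 - <<'E'
from h import *
S=fixed("scene");D=fixed("side")
for p,z in [((392,145),30),((453,202),30),((378,235),18),((322,172),18),((203,307),0),((280,290),0),((298,200),6),((363,295),0),((352,177),18)]: print("scene",p,onz(S,p,z))
for p,z in [((228,310),30),((357,345),30),((275,250),30),((390,290),18),((262,228),0),((374,248),6),((357,285),18),((320,210),12),((400,220),12),((411,197),12)]: print("side",p,onz(D,p,z))
E
```

```text
scene (392, 145) [425.59  276.111  30.   ]
scene (453, 202) [646.799 273.344  30.   ]
scene (378, 235) [636.219  89.099  18.   ]
scene (322, 172) [417.654  83.747  18.   ]
scene (203, 307) [ 609.698 -263.67     0.   ]
scene (280, 290) [ 644.497 -131.18     0.   ]
scene (298, 200) [461.071  -1.059   6.   ]
scene (363, 295) [727.04  -4.89   0.  ]
scene (352, 177) [465.852 135.472  18.   ]
side (228, 310) [618.94  287.932  30.   ]
side (357, 345) [406.804 282.364  30.   ]
side (275, 250) [622.682 114.544  30.   ]
side (390, 290) [390.784 136.299  18.   ]
side (262, 228) [709.937  11.189  -0.   ]
side (374, 248) [451.715   7.518   6.   ]
side (357, 285) [447.698 143.781  18.   ]
side (320, 210) [608.467 -90.766  12.   ]
side (400, 220) [ 422.511 -110.395   12.   ]
side (411, 197) [ 418.92  -229.276   12.   ]
```

Run:
```python
from h import *
import json
for n,p,yaw in [("tray",(520,140,330),-np.pi/2),("stand",(500,-190,330),-1.82)]:
    bot.move_ptp(p,down(yaw)); bot.pause(.3)
    s=bot.read_state(); im=bot.camera("wrist"); cv2.imwrite(f"pics/w_{n}.png",im[:,:,::-1])
    np.save(f"pics/w_{n}.npy",wristpose(s)[1]); print(s["t"],s["joint_pos"],s["tcp_pos"])
a=cv2.imread("pics/w_tray.png");b=cv2.imread("pics/w_stand.png")
```

```text
2.65 [ 0.628  0.081 -0.115 -0.    -1.375 -0.627] [519.969 140.373 329.868]
4.25 [ 0.005  0.074 -0.123 -0.    -1.374 -0.253] [ 500.31  -189.264  329.979]
```

View pics/w_tray.png

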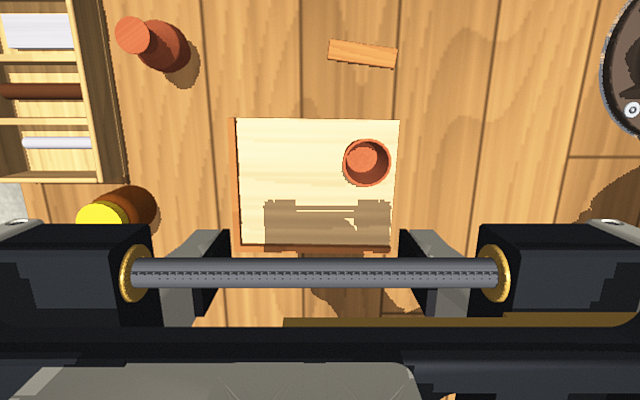

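View pics/w_stand.png

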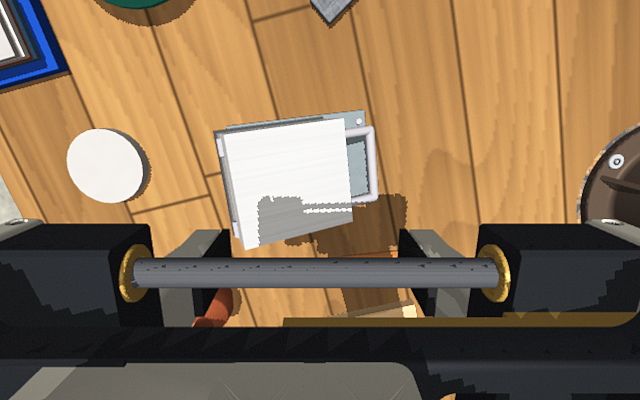

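The tray picture shows the board with corners at about (236,118) and (399,120), a short rail on the left edge and a long rail at about row 247. The stand picture shows the bar from (372,127) to (375,200), the lid's back edge from (216,130) to (245,250), and the front plate corner near (363,110). I'll enlarge both for precise picks.

Run:
```python
import cv2,numpy as np
a=cv2.imread("pics/w_stand.png")[100:260,205:405]; b=cv2.imread("pics/w_tray.png")[108:258,225:410]
cv2.imwrite("pics/cs.png",cv2.resize(a,None,fx=3.7,fy=3.7,interpolation=cv2.INTER_CUBIC))
cv2.imwrite("pics/ct.png",cv2.resize(b,None,fx=4,fy=4,interpolation=cv2.INTER_CUBIC))
```

```text
(no output)
```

View pics/cs.png

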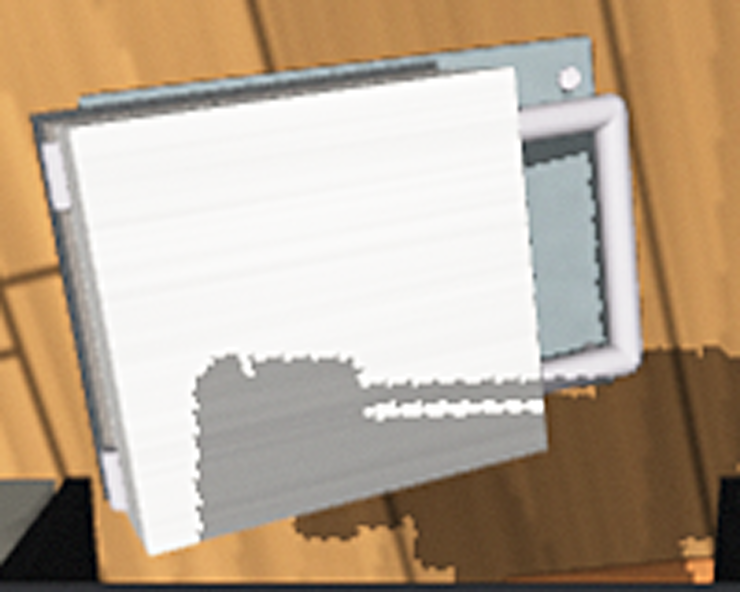

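View pics/ct.png

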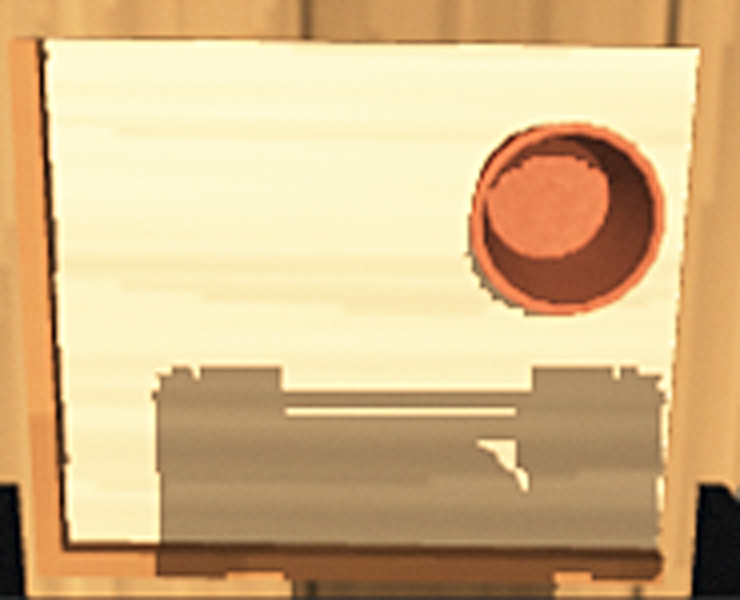

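Bar centreline in the crop runs from (613,110) to (625,370). The lid top corners are (72,128), (515,68), (547,450) and (150,555), and the plate corners are (590,38) and (80,98). On the tray, the inner rail corner is at crop (67,543), the short rail foot ends at (46,38), and the board edge corners are (697,47) and (661,550).

Run:
```python
from h import *
c=bot.get_calibration("wrist")
S=(c,np.load("pics/w_stand.npy"));T=(c,np.load("pics/w_tray.npy"))
f=lambda p,z:onz(S,(205+p[0]/3.7-.36,100+p[1]/3.7-.36),z)
g=lambda p,z:onz(T,(225+p[0]/4-.37,108+p[1]/4-.37),z)
ang=lambda a,b:np.arctan2(b[1]-a[1],b[0]-a[0])
b1,b2=f((613,110),60),f((625,370),60);print("bar",b1,b2,(b1+b2)/2,"phi",ang(b1,b2)-np.pi/2, np.linalg.norm(b2-b1))
L=[f((72,128),147),f((515,68),92.7),f((547,450),92.7),f((150,555),147)];print(np.array(L),"phis",ang(L[1],L[0]),ang(L[2],L[3]),ang(L[1],L[2])-np.pi/2,ang(L[0],L[3])-np.pi/2)
print("lid width",np.linalg.norm(L[1]-L[2]),np.linalg.norm(L[0]-L[3]),"len",np.linalg.norm(L[1]-L[0]))
phi=np.mean([ang(L[1],L[0]),ang(L[2],L[3])]);u=np.array([np.cos(phi),np.sin(phi)])
print("hinge from back",(L[0]+L[3])[:2]/2+35*np.sin(.4)*u,"front",(L[1]+L[2])[:2]/2+(140*np.cos(.4)+35*np.sin(.4))*u,"bar",((b1+b2)/2)[:2]+u*np.sqrt(186**2-55**2))
p1,p2=f((590,38),12),f((80,98),12);print("plate",p1,p2,ang(p1,p2),"hinge from plate",p1[:2]+180*u+70*np.array([-u[1],u[0]]))
t=[g((67,543),18),g((46,38),18),g((697,47),18),g((661,550),18)];print("tray",np.array(t),ang(t[3],t[0]),ang(t[2],t[1]),ang(t[1],t[0])-np.pi/2)
```

```text
bar [ 419.267 -210.989   60.   ] [ 433.982 -117.456   60.   ] [ 426.625 -164.222   60.   ] phi -0.1560377672852855 94.68305652804938
[[ 579.123 -252.62   147.   ]
 [ 451.714 -235.115   92.7  ]
 [ 469.667 -106.451   92.7  ]
 [ 596.831 -123.77   147.   ]] phis -0.13653442634657936 -0.13536254661520078 -0.13863925695900892 -0.1365741062265795
lid width 129.91053074825186 130.06063943435024 len 139.59933387518183
hinge from back [ 601.481 -190.042] front [ 601.953 -190.107] bar [ 602.667 -188.304]
plate [ 415.265 -234.41    12.   ] [ 610.956 -260.868   12.   ] -0.1343897765585195 hinge from plate [ 603.091 -189.451]
tray [[632.512 276.835  18.   ]
 [628.642  85.593  18.   ]
 [400.324  88.614  18.   ]
 [401.191 279.731  18.   ]] -0.01251806088294106 -0.013229228122191135 -0.020235670615819767
```

Everything agrees: hinge at about (602,-190), stand yaw -0.137, tray corner (632.5,276.8), tray yaw about -0.014. Next is the lid.

```bash
cat >> h.py <<'E'
phi=-0.137; u=np.array([np.cos(phi),np.sin(phi),0]); v=np.array([-u[1],u[0],0]); ez=np.array([0,0,1.])
H=np.array([602,-190,115.])
def rot(a,x=-v,uu=u):
    z=np.sin(a)*uu-np.cos(a)*ez; return R.from_matrix(np.c_[x,np.cross(z,x),z]).as_quat(), z
def bar(th): return H+186*(-np.cos(th-.3)*u+np.sin(th-.3)*ez)
E
python3 - <<'E'
from h import *
q,z=rot(.4); D=14
for th in (0,.7,1.4,2.15):print(bot.solve_ik(bar(th)+D*z,q))
print(bot.solve_ik(bar(2.15)-120*z,q))
bot.move_gripper(28,20)
bot.move_ptp(bar(0)-80*z,q)
bot.line_to(bar(0)+D*z,60)
s=bot.read_state();print(s["tcp_pos"],bar(0)+D*z,s["contact_force"],s["width"])
bot.move_gripper(0,20);s=bot.read_state();print(s["width"],s["finger_force"],s["contact_force"],s["t"])
cv2.imwrite("pics/g.png",np.hstack([bot.camera("wrist")[150:350,200:440,::-1],bot.camera("side")[80:280,260:500,::-1]]))
E
```

```text
None
[ 0.141 -0.189 -0.893  0.228 -0.492 -0.459]
[ 0.084 -0.107 -0.56   0.128 -0.731 -0.3  ]
[ 0.026  0.124 -0.281  0.091 -0.773 -0.216]
[ 0.045 -0.015 -0.152  0.082 -1.041 -0.21 ]Traceback (most recent call last):
  File "<stdin>", line 6, in <module>
plant.Unreachable: the arm cannot take that pose within its joint ranges
```

Run:
```python
from h import *
D=11
for sgn in (1,-1):
  for a in (0,.1,.15,.2,.25,.3):
    q,z=rot(a,-v*sgn); print(sgn,a,[(th,k,bot.solve_ik(bar(th)+k*z,q) is not None) for th in (0,.2,.5,.9,1.4,2.15) for k in (D,-40)])
q,z=rot(.2);print(bot.solve_ik(bar(0)+D*z,q))
```

```text
1 0 [(0, 11, True), (0, -40, True), (0.2, 11, True), (0.2, -40, True), (0.5, 11, True), (0.5, -40, True), (0.9, 11, True), (0.9, -40, True), (1.4, 11, True), (1.4, -40, True), (2.15, 11, True), (2.15, -40, True)]
1 0.1 [(0, 11, True), (0, -40, True), (0.2, 11, True), (0.2, -40, True), (0.5, 11, True), (0.5, -40, True), (0.9, 11, True), (0.9, -40, True), (1.4, 11, True), (1.4, -40, True), (2.15, 11, True), (2.15, -40, True)]
1 0.15 [(0, 11, True), (0, -40, True), (0.2, 11, True), (0.2, -40, True), (0.5, 11, True), (0.5, -40, True), (0.9, 11, True), (0.9, -40, True), (1.4, 11, True), (1.4, -40, True), (2.15, 11, True), (2.15, -40, True)]
1 0.2 [(0, 11, True), (0, -40, True), (0.2, 11, True), (0.2, -40, True), (0.5, 11, True), (0.5, -40, True), (0.9, 11, True), (0.9, -40, True), (1.4, 11, True), (1.4, -40, True), (2.15, 11, True), (2.15, -40, True)]
1 0.25 [(0, 11, True), (0, -40, True), (0.2, 11, True), (0.2, -40, True), (0.5, 11, True), (0.5, -40, True), (0.9, 11, True), (0.9, -40, True), (1.4, 11, True), (1.4, -40, True), (2.15, 11, True), (2.15, -40, True)]
1 0.3 [(0, 11, False), (0
[... 831 characters left out ...]
True)]
-1 0.2 [(0, 11, True), (0, -40, True), (0.2, 11, True), (0.2, -40, True), (0.5, 11, True), (0.5, -40, True), (0.9, 11, True), (0.9, -40, True), (1.4, 11, True), (1.4, -40, True), (2.15, 11, True), (2.15, -40, True)]
-1 0.25 [(0, 11, True), (0, -40, True), (0.2, 11, True), (0.2, -40, True), (0.5, 11, True), (0.5, -40, True), (0.9, 11, True), (0.9, -40, True), (1.4, 11, True), (1.4, -40, True), (2.15, 11, True), (2.15, -40, True)]
-1 0.3 [(0, 11, False), (0, -40, True), (0.2, 11, True), (0.2, -40, True), (0.5, 11, True), (0.5, -40, True), (0.9, 11, True), (0.9, -40, True), (1.4, 11, True), (1.4, -40, True), (2.15, 11, True), (2.15, -40, True)]
[ 0.1    0.109 -0.891  0.126 -0.379 -0.35 ]
```

Run:
```python
from h import *
q,z=rot(.22); D=11
bot.move_gripper(28,20)
bot.move_ptp(bar(0)-70*z,q)
bot.line_to(bar(0)+D*z,60)
s=bot.read_state();print(s["tcp_pos"],bar(0)+D*z,s["contact_force"],s["width"])
bot.move_gripper(0,20);s=bot.read_state();print(s["width"],s["finger_force"],s["contact_force"],s["t"])
cv2.imwrite("pics/g.png",np.hstack([bot.camera("wrist")[150:350,200:440,::-1],bot.camera("side")[80:280,260:500,::-1]]))
```

```text
[ 428.573 -166.026   49.659] [ 428.35  -166.06    49.298] [ 0.886 -1.402 -0.042] 27.895311026380963
10.930151522575306 19.988413453102112 [ 3.396 -4.022 -1.356] 8.45
```

View pics/g.png

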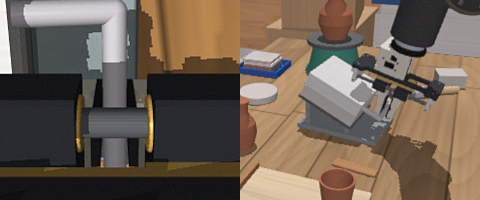

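The picture shows the bar held between the fingers (wrist crop, about (115,120)), width 10.9, with small forces. I'll swing it open now, watching the force.

Run:
```python
from h import *
q,z=rot(.22); D=11
for th in np.linspace(0,2.14,12)[1:]:
    bot.line_to(bar(th)+D*z,110); s=bot.read_state()
    print(round(th,2),s["width"],s["contact_force"],s["tcp_pos"]-bar(th)-D*z)
    if s["width"]<8 or np.linalg.norm(s["contact_force"])>60: print("stop");break
print(s["t"])
```

```text
0.19 11.692210608920993 [ 5.747 -4.822 -1.187] [1.116 0.007 0.503]
0.39 11.18036134057387 [ 7.789 -4.872 -2.681] [ 1.225 -0.002  0.035]
0.58 11.45546370046183 [ 7.359 -3.779 -3.771] [ 0.772  0.072 -0.743]
0.78 11.307798274530134 [ 4.368  0.323 -3.424] [-0.689  0.229 -1.67 ]
0.97 11.237144146018869 [-4.11   4.368  1.899] [-1.883  0.253 -1.188]
1.17 11.02548114489473 [-7.61   2.989  5.246] [-1.474 -0.067 -0.567]
1.36 11.009427035641833 [-4.603  2.394  6.902] [-0.577 -0.212  0.047]
1.56 11.369271856361275 [-2.689  0.479  6.355] [-0.155 -0.211 -0.041]
1.75 11.691002608248589 [-1.461 -1.002  2.133] [-0.509 -0.088 -0.492]
1.95 11.107309321795142 [ 0.586 -0.809  1.269] [-0.402  0.009 -0.452]
2.14 11.261521180195219 [ 0.114 -1.422  0.926] [-0.004 -0.021 -0.155]
13.775
```

Run:
```python
from h import *
q,z=rot(.22)
bot.move_gripper(44,20)
bot.line_to(bar(2.14)+11*z-70*z,120)
bot.line_to((470,-180,345),250,down(phi-np.pi/2)); bot.pause(.3)
s=bot.read_state(); im=bot.camera("wrist")[:,:,::-1]; np.save("pics/w2.npy",wristpose(s)[1]); cv2.imwrite("pics/w2.png",im); print(s["t"],s["contact_force"])
cv2.imwrite("pics/w2c.png",np.hstack([cv2.resize(im[80:260,180:420],None,fx=2,fy=2,interpolation=cv2.INTER_CUBIC),cv2.resize(bot.camera("side")[60:240,260:420,::-1],None,fx=2,fy=2)]))
```

```text
16.3917 [ 0.236 -0.387  0.34 ]
```

View pics/w2c.png

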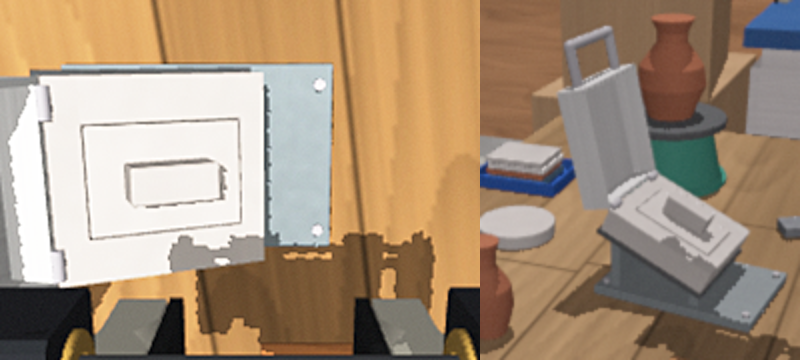

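The lid stands open. The block's rib runs along the slope, with its top corners at crop (125,165), (215,163), (220,200) and (133,207). I'll check that against my model, then check reach.

```bash
cat >> h.py <<'E'
n=-np.sin(.4)*u+np.cos(.4)*ez; d=-np.cos(.4)*u-np.sin(.4)*ez
B0=H+72*d-14*n   # block origin in recess
def rotx(a,yaw,s): # tool x along slope direction, closing across
    uu=np.array([np.cos(yaw),np.sin(yaw),0]); z=np.sin(a)*uu-np.cos(a)*ez; x=s*(np.cos(a)*uu+np.sin(a)*ez)
    return R.from_matrix(np.c_[x,np.cross(z,x),z]).as_quat()
E
python3 - <<'E'
from h import *
W=(bot.get_calibration("wrist"),np.load("pics/w2.npy"))
for k in [(28,12),(28,-12),(-28,-12),(-28,12)]:
    p=np.array(proj(W,B0+40*n-d*k[0]+v*k[1])); print((p-[180,80])*2)
# rib-top centre from picks, plane through B0+40n
o=[]
for c in [(125,165),(215,163),(220,200),(133,207)]:
    O,r=ray(W,(180+c[0]/2,80+c[1]/2)); o.append(O+r*((B0+40*n-O)@n)/(r@n))
o=np.array(o)
print(o,o.mean(0)-(B0+40*n),"u,v,n offs",(o.mean(0)-(B0+40*n))@np.c_[-d,v,n])
zt=-n
for s in (1,-1):
    for k in (3,-60): print(s,k,bot.solve_ik(B0+16*n-k*zt*-1*-1 if 0 else B0+(16+(3 if k==3 else 80))*n,rotx(.4,phi,s)))
    print("tray",bot.solve_ik((585,240,60),rotx(0,-.014,s)),bot.solve_ik((585,240,160),rotx(0,-.014,s)))
E
```

```text
[131.638 207.861]
[129.369 168.239]
[219.506 162.14 ]
[220.272 199.83 ]
[[ 552.13  -197.348  122.765]
 [ 501.83  -187.954  101.156]
 [ 502.546 -164.081  100.077]
 [ 552.632 -171.537  121.485]] [ 1.009 -0.67   0.461] u,v,n offs [ 1.185 -0.526 -0.   ]
1 3 [ 0.036  0.125 -0.903  0.428 -0.162  0.988]
1 -60 [ 0.089 -0.035 -0.792  0.21  -0.431  1.171]
tray [ 0.698  0.436 -0.285  0.    -0.85   0.859] [ 0.698  0.337 -0.178  0.    -1.056  0.859]
-1 3 [ 0.036  0.125 -0.903  0.428 -0.162 -2.154]
-1 -60 [ 0.089 -0.035 -0.792  0.21  -0.431 -1.97 ]
tray [ 0.698  0.436 -0.285  0.    -0.85  -2.282] [ 0.698  0.337 -0.178  0.    -1.056 -2.282]
```

Run:
```python
from h import *
q=rotx(.4,phi,1); C=B0+1.0*-d-.5*v
bot.move_gripper(46,30)
bot.move_ptp(C+110*n,q)
bot.line_to(C+19*n,80)
s=bot.read_state();print(s["t"],s["tcp_pos"]-(C+19*n),s["contact_force"])
bot.move_gripper(0,30);s=bot.read_state();print(s["width"],s["finger_force"],s["contact_force"])
bot.line_to(C+29*n,25);s=bot.read_state();print(s["width"],s["contact_force"])
bot.line_to(C+110*n,90);bot.pause(.2);s=bot.read_state();print(s["t"],s["width"],s["contact_force"],s["moment"],s["tcp_pos"])
cv2.imwrite("pics/g2.png",np.hstack([bot.camera("wrist")[130:390,170:470,::-1],bot.camera("side")[20:280,260:560,::-1]]))
```

```text
19.2833 [ 0.156 -0.024  0.235] [0.393 0.044 0.344]
23.754515177680446 30.000693798065186 [-1.995  0.989  3.69 ]
23.6529344646098 [ 0.745 -0.679 -1.182]
21.5833 23.89318417606973 [-0.055 -0.815 -0.968] [0.245 1.476 0.038] [ 499.939 -176.534  175.128]
```

View pics/g2.png

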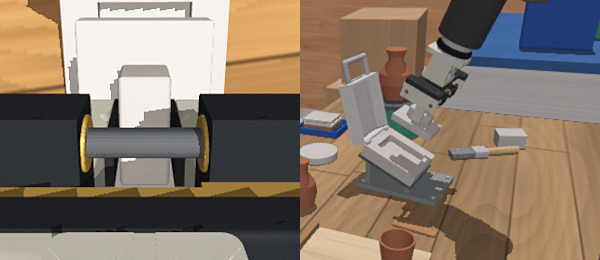

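The wrist view shows the block held with the rib between the pads, the slab front edge at about crop row 20 and columns 76–215. The side view shows an empty recess and the lid open. Now I'll carry it level to above the corner, stopping 15 mm short of both rails, and check how it sits in the grip.

```bash
cat >> h.py <<'E'
ty=-.014; tx=np.array([np.cos(ty),np.sin(ty),0]); tyv=np.array([-tx[1],tx[0],0])
home=np.array([632.5,276.8,0])-50*tx-35*tyv
qt=rotx(0,ty,1)
E
python3 - <<'E'
from h import *
p=home-15*tx-15*tyv
s=bot.read_state();bot.line_to(s["tcp_pos"]+[-10,20,50],150)
bot.line_to((p[0]-40,p[1]-120,200),250,qt)
bot.line_to((p[0],p[1],110),200); bot.pause(.4)
s=bot.read_state();W=wristpose(s);im=bot.camera("wrist")[:,:,::-1].copy()
T=R.from_quat(s["eef_rot"]).as_matrix();o=s["tcp_pos"]
print(s["t"],s["width"],o,s["contact_force"])
for a in [(49,-35,3),(49,35,3),(49,35,19),(49,-35,19),(27,-12,-21),(27,12,-21)]:
    x=proj(W,o+T@np.array(a,float)); print(a,np.array(x)); cv2.circle(im,tuple(int(round(i)) for i in x),2,(0,0,255),-1)
cv2.imwrite("pics/w3.png",np.hstack([cv2.resize(im[100:340,180:460],None,fx=1.6,fy=1.6),cv2.resize(bot.camera("side")[160:400,150:370,::-1],None,fx=1.6,fy=1.6)]))
E
```

```text
24.7417 23.609823860355046 [566.903 227.456 110.496] [-0.416  0.692 -1.816]
(49, -35, 3) [244.414 150.403]
(49, 35, 3) [386.729 150.357]
(49, 35, 19) [380.371 146.457]
(49, -35, 19) [250.559 146.499]
(27, -12, -21) [288.358 207.777]
(27, 12, -21) [343.079 207.766]
```

View pics/w3.png

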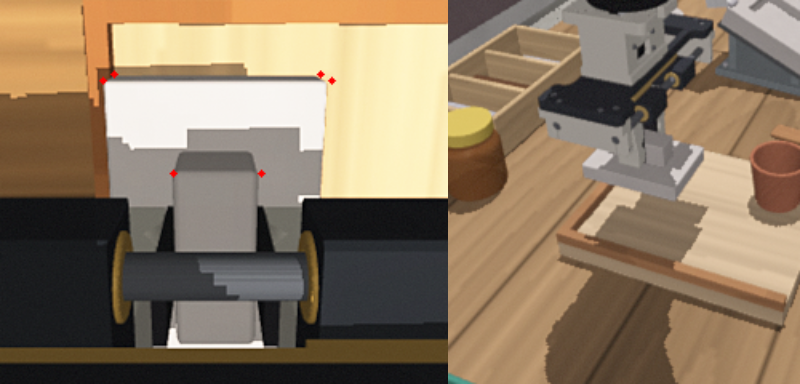

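The block sits level in the grip: the slab edge at crop (104–326, row 80) matches the predicted marks, and it is over the free corner area. Next I'll lower it until it touches, then slide it to each rail under force control.

Run:
```python
from h import *
def st():
    bot.pause(.12); return bot.read_state()
cmd=home-15*tx-15*tyv; cmd[2]=43
bot.line_to(cmd,60); f0=st()["contact_force"]; print("f0",f0)
for i in range(16):
    cmd[2]-=.7; bot.line_to(cmd,15); s=st()
    if (s["contact_force"]-f0)[2]>4: break
print("down",i,cmd[2],s["tcp_pos"],s["contact_force"]-f0)
cmd[2]+=.3; bot.line_to(cmd,15)
for ax,nm in ((tyv,"y"),(tx,"x")):
    f1=st()["contact_force"]; cmd+=9*ax; bot.line_to(cmd,40); f1=st()["contact_force"]; print(nm,"sliding",f1-f0)
    for i in range(14):
        cmd+=1.0*ax; bot.line_to(cmd,20); s=st(); f=(s["contact_force"]-f1)@ax
        if f<-7: break
    print(nm,i,f,s["tcp_pos"]-home,s["contact_force"]-f0,s["width"],s["t"])
```

```text
f0 [-0.407 -0.176 -0.633]
down 8 36.699999999999974 [566.949 227.81   37.68 ] [-3.759  0.154  9.82 ]
y sliding [-0.344 -0.399  6.627]
y 5 -7.482384475047627 [-14.627  -1.645  37.71 ] [ 2.154 -7.918  8.497] 23.452769552765854 32.5833
x sliding [-5.279 -6.355 13.189]
x 9 -9.139231174164172 [ 0.818 -1.946 37.679] [-14.376  -3.236  18.624] 23.70018736227712 36.8583
```

Run:
```python
from h import *
s=bot.read_state(); f1=s["contact_force"]; cmd=s["tcp_pos"].copy(); cmd[2]=37.4
for i in range(5):
    cmd+=.6*tyv; bot.line_to(cmd,15); bot.pause(.12); s=bot.read_state()
    if s["contact_force"]@tyv<-8: break
print(i,s["tcp_pos"]-home,s["contact_force"])
bot.move_gripper(40); s=bot.read_state(); print(s["contact_force"])
bot.line_to(s["tcp_pos"]+[0,0,60],80)
p=home-40*tx-60*tyv; p=np.array([home[0]-20,home[1]-70,280]); bot.line_to(p,220,down(ty-np.pi/2+np.pi if 0 else ty-np.pi/2)); bot.pause(.3)
s=bot.read_state(); im=bot.camera("wrist")[:,:,::-1].copy(); np.save("pics/w4.npy",wristpose(s)[1]); print(s["t"])
cv2.imwrite("pics/w4.png",np.hstack([im[100:300,120:420],bot.camera("side")[200:400,150:450,::-1]]))
cv2.imwrite("pics/w4full.png",im)
```

```text
3 [ 0.571 -1.844 37.694] [-0.932 -9.525 10.158]
[-0.067  0.204 -0.716]
41.925
```

View pics/w4.png

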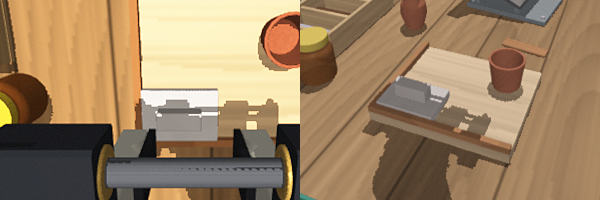

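The picture shows the block in the corner with the rib up (wrist crop (142–218, 90–140)), and the cup is untouched. I'll confirm that numerically with a saturation mask on the slab top.

Run:
```python
from h import *
im=cv2.imread("pics/w4full.png"); W=(bot.get_calibration("wrist"),np.load("pics/w4.npy"))
m=(cv2.cvtColor(im,cv2.COLOR_BGR2HSV)[:,:,1]<50).astype(np.uint8); m[:, :240]=0; m[:,350:]=0; m[:180]=0; m[226:]=0
L=[];Rr=[];Tp=[]
for r in range(195,224,3):
    c=np.where(m[r])[0]; L.append(onz(W,(c.min()-.5,r),34)); Rr.append(onz(W,(c.max()+.5,r),34)); 
for c in range(270,330,6):
    r=np.where(m[:,c])[0]; Tp.append(onz(W,(c,r.min()-.5),34))
F=lambda P:np.array([[(p-home)@tx,(p-home)@tyv] for p in P])
print("+x edge (50)",F(L).T);print("-x edge (-50)",F(Rr).T);print("-y edge (-35)",F(Tp).T)
```

```text
+x edge (50) [[ 49.058  49.233  48.119  48.292  48.466  48.641  48.817  48.993  49.171
   48.037]
 [-30.04  -26.04  -22.019 -17.978 -13.916  -9.834  -5.731  -1.606   2.539
    6.706]]
-x edge (-50) [[-49.724 -49.799 -49.875 -49.95  -50.026 -50.103 -50.179 -50.257 -50.334
  -50.412]
 [-30.017 -26.016 -21.996 -17.954 -13.892  -9.81   -5.706  -1.582   2.564
    6.731]]
-y edge (-35) [[ 36.562  28.907  21.251  13.596   5.94   -1.715  -9.371 -17.027 -24.682
  -32.338]
 [-38.636 -38.635 -38.633 -38.631 -38.629 -38.628 -38.626 -38.624 -38.622
  -38.62 ]]
```

The -y reading includes about 4 mm of the visible side face, so it agrees with fully home. To be sure of snug contact, I'll give a light closed-finger push against each free side.

Run:
```python
from h import *
bot.move_gripper(0,20)
def push(start,ax,pre):
    a=start-pre*ax; a[2]=80; bot.line_to(a,300,qt); a[2]=25; bot.line_to(a,150); bot.pause(.1); f0=bot.read_state()["contact_force"]
    c=a+(pre-6)*ax; c[2]=25; bot.line_to(c,60)
    for i in range(24):
        c=c+.7*ax; bot.line_to(c,25); bot.pause(.06); s=bot.read_state(); f=-(s["contact_force"]-f0)@ax
        if f>1: print("  ",round((s["tcp_pos"]-home)@ax,2),round(f,2))
        if f>6: break
    b=s["tcp_pos"]-8*ax; bot.line_to(b,80); b[2]=100; bot.line_to(b,200); print(s["t"])
push(home-(50+9.5)*tx,tx,16)
push(home-(35+21)*tyv+8*tx,tyv,16)
bot.line_to((480,150,280),300); bot.pause(.3)
s=bot.read_state();print(s["t"],s["contact_force"])
np.save("pics/w5.npy",wristpose(s)[1]); cv2.imwrite("pics/w5.png",bot.camera("wrist")[:,:,::-1]); cv2.imwrite("pics/s5.png",bot.camera("side")[:,:,::-1])
a=cv2.imread("pics/s5.png").astype(int);b=cv2.imread("pics/side0.png").astype(int); D=np.abs(a-b).sum(2)>90
for nm,(x0,x1,y0,y1) in dict(cup=(338,376,252,294),vase=(248,280,180,236),rib=(350,398,238,258)).items(): print(nm,D[y0:y1,x0:x1].mean())
```

```text
-60.6 5.13
   -60.54 8.49
48.2833
   -57.1 1.41
   -55.02 1.09
   -53.58 1.55
   -52.94 1.81
   -52.83 6.31
54.8333
56.775 [-0.334  1.038 -0.292]
cup 0.02944862155388471
vase 0.0
rib 0.0
```

Run:
```python
from h import *
bot.move_ptp((home[0]-20,home[1]-70,280),down(ty-np.pi/2)); bot.pause(.3)
s=bot.read_state(); W=wristpose(s); im=bot.camera("wrist")[:,:,::-1].copy(); print(s["t"]); cv2.imwrite("pics/w6full.png",im)
m=(cv2.cvtColor(im,cv2.COLOR_BGR2HSV)[:,:,1]<50).astype(np.uint8); m[:, :240]=0; m[:,350:]=0; m[:180]=0; m[226:]=0
F=lambda p:np.round([(p-home)@tx,(p-home)@tyv],2)
for r in range(195,224,9):
    c=np.where(m[r])[0]; print(F(onz(W,(c.min()-.5,r),34)),F(onz(W,(c.max()+.5,r),34)))
for c in range(270,330,15):
    r=np.where(m[:,c])[0]; print(F(onz(W,(c,r.min()-.5),34)), im[r.min()-3:r.min()+7,c].sum(1))
    old=cv2.imread("pics/w4full.png"); print("   old",old[r.min()-3:r.min()+7,c].astype(int).sum(1))
```

```text
58.525
[ 49.19 -29.86] [-49.69 -29.87]
[ 48.42 -17.79] [-49.92 -17.8 ]
[48.95 -5.52] [-50.15  -5.54]
[48.17  6.93] [-50.39   6.91]
[ 36.68 -38.47] [679 624 459 348 708 753 740 737 738 737]
   old [673 661 508 360 515 733 747 737 737 735]
[ 17.52 -38.47] [678 635 440 345 676 750 741 738 737 738]
   old [669 668 508 357 600 747 746 737 736 736]
[ -1.64 -38.48] [680 632 450 349 662 744 739 734 731 732]
   old [671 664 509 362 488 730 747 733 732 732]
[-20.79 -38.48] [680 631 447 351 640 749 744 737 735 737]
   old [672 669 509 363 414 725 751 738 737 737]
```

The block didn't measurably move under either push, and both ended in a hard stop, so it is snug against both rails. I'm handing the job in.

```bash
python3 -c "
from plant import bot
print(bot.close_job()); print(bot.read_state()['t'])"
```

```text
the job is handed in; nothing more can be done
None
the job is handed in; nothing more can be done
```

I handed the job in with the lid left standing open and the block set flat, long side along the long rail and snug in the rail corner, without disturbing the cup, vase or rib tool; `close_job()` returned no verdict, so the result is unconfirmed.

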